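# Shut the jam box and bolt it

## Robot

A 7-joint arm with a two-finger parallel gripper is mounted at the origin on a cart in front of the work surface, level with it; the furniture and walls round the work are solid. World frame = base frame: x ahead of the robot, y to its left, z up, the work surface at z = 0. Lengths are in mm, angles in rad, forces in N, time in s.
With the tool pointing down it reaches from about 350 to 900 mm from the base axis. Payload 8.1 kg.
Tool frame: the origin (TCP) lies at the very end of the fingers, on their centre line; the grasp point (between the pads) lies 19 mm behind it; y points along the fingers, z is the direction in which the jaws open and shut, and the axes are right-handed (so a half turn about y gives the same grasp; the last joint's range is limited). The gripper opens to 92 mm and grips with 3 to 60 N. Pads are 19 mm wide; open, the fingers measure 130 mm over their backs; the gripper's body (75 mm by 190 mm) begins 47 mm behind the grasp point.
Start: joints at [1.063, 0.434, 0.025, 1.573, -0.012, 1.134, -0.075], TCP at [246.126, -574.513, 194.442] pointing down, gripper open.
Joint ranges: [-2.62, 2.62], [-0.44, 2.09], [-1.27, 1.32], [0.08, 2.57], [-1.32, 4.46], [0.12, 2], [-2.74, 2.74]. Speed limits (rad/s): [2.22, 2.22, 3.01, 3.01, 3.14, 3.14, 3.14].

## Interface

Orientations are given as a 3x3 rotation matrix whose columns are the frame's x, y, z axes.
In Python, from rig import manip gives the robot as it stands.
- The arm moves only by the tool play_rows, never from a script. Its arguments are lists of equal length, an entry for each row: "offset": the shift along the tool's x, y, z in mm, a list of three; "delta_rot": the turn, a rotation vector about the tool's x, y, z in degrees, a list of three; "hand": the finger opening in mm, from 0 to 91.8. A call has 1 to 8 rows; each row shifts and turns the commanded pose from where the row before left it, along the tool's axes as they then stand; what a row does not reach is not made up. A row lasts 1/8 s, in which the tool goes at most 62.5 mm and 10.7 degrees, less where a joint would pass 70% of its speed; a pose out of reach is approached as far as the arm can. A call with a gripper value outside its range is refused whole. The fingers move at their own pace and stop on an object; "grip_force" is the grip in N (left out, the last holds). Time passes only in rows, so rows that do not move let the fingers close. It gives the time, the measured TCP pose, the force and the opening at its end, in the units of the state.
- manip.observe(): the state, without advancing time (a new reading comes with each control period).
- manip.capture(name): name is "scene" or "top" or "wrist"; returns a dict with "frame" (400x640x3 uint8, red, green, blue), "range_z" (400x640 float32, mm along the optical axis (not along the pixel's ray), 0 where there is no reading), "mtx" (3x3 intrinsics, pixels), "cam_to_world" (4x4, takes a point from camera to world coordinates). Camera axes: x right, y up, looking along -z (the intrinsics and any distortion apply to the point x, -y, -z); pixel columns grow to the right and rows downward; lengths in mm; the calibration is good to about 2 mm. A picture is of the moment at which its call begins.
- manip.close_job(): hands the job in, once; it reports no verdict.
The state is a dict: "clock": time; "qpos": joint angles; "qvel": joint speeds; "effort": joint torques, N m; "tcp_pos": TCP position; "eef_rot": TCP orientation; "force": force on the tool from outside, world axes, zero at the start; "moment": the same for the moment, N m; "grip_width": finger opening in mm.
Only numpy, scipy, OpenCV 4.12 (cv2) and the standard library are available. Lean on these libraries where they do the work, as an engineer would, in place of code of your own. Each camera call takes 0.05 s, during which the arm holds its last target. There are 200 camera calls.

## Task

Breakfast is over: get the wooden box of jam jars ready to be carried back to the pantry. Swing its open lid over until it lies shut, then push the sliding bolt on its front fully home, through the eyelet that hangs from the lid and the keeper beyond it, and leave the things standing round the box where they are.

Things in the scene. Friction and masses are not known exactly. Their poses are not given: they have to be found in the camera images.
- jam_box: Light wooden box holding three jam jars, open top, 130 mm deep (x), 210 wide (y), 95 high; heavy, on rubber feet: it does not shift. Origin: centre of its underside; x points from its front to its hinged back, y to its left, z up. The lid's hinge runs along y at x = +65, z = +95 mm. A steel barrel bolt is on its front, with its axis along y at x = -95, z = +60 mm, 30 mm in front of the wall.
- lid (a joint): Lid angle, rad: 0 shut, 1.57 upright, 1.85 leaning back on its stop; starts at 1.64 to 1.74. The hinge is slightly stiff and the lid weighs 250 g: it stays where it is left near upright (about 1.4 to 1.74), and below about 1.3 its own weight swings it shut in about a second. Under 1.5 N near its edge pushes it over.
- lid_edge (a point): Middle of the lid's free edge, on its outer face (uppermost when shut, facing away from the robot when open). The lid is a wooden plate 10 mm thick, 214 mm wide (y), reaching 136 mm from the hinge.
- eyelet (a point): Centre of the 19 mm hole in an 8 mm thick steel plate hanging from the lid's edge; the tongue that carries it reaches 26 mm past the edge. The hole's axis is along the box's y. With the lid shut it is at x = -95, y = -50, z = +61 mm of the box, between inner guide and keeper, in line with the bolt.
- keeper (a point): Mouth of the 19 mm hole in the keeper, a steel block on the box's front at y = -62 to -76 mm of the box. The bolt's two guides are like blocks with 15 mm holes at y = +95 to +81 and y = -4 to -36 mm. All reach from z = 46 to 77 mm and out to x = -110 mm of the box. Fixed to the box.
- bolt_knob (a point): Middle of the outer end face of the bolt's round black knob (28 mm across, 14 mm long), at the bolt's +y end. Pushed towards the box's -y it slides with 1 to 3 N. Starts 53 to 73 mm short of home. Fully home, the knob meets the outer guide and this point is at y = +109 mm of the box, just beyond the plane of the box's side wall (y = +105), so a pusher stays beside the box.
- bolt_tip (a point): Tapered tip of the bolt's shank, on its axis, 199 mm from bolt_knob. Starts at y = -17 to -37 mm of the box, short of the eyelet; fully home it is at y = -90 mm, 14 mm out of the keeper.
- bolt: The bolt: loose brass rod 12 mm thick, 185 mm long without its knob, lying in the guides. Origin on its axis at the inner face of the knob; y axis from tip to knob.
- mill_1: Bystander: dark wooden pepper mill, 52 mm across, 160 mm high, standing loose; origin at the centre of its underside. Leave it alone.
- mill_2: Bystander: dark wooden mill, 52 mm across, 140 mm high, standing loose; origin at the centre of its underside. Leave it alone.
- spare_jar: Bystander: jam jar with a red cap, 60 mm across, 75 mm high, standing loose; origin at the centre of its underside. Leave it alone.
There are look-alikes about, which are no part of the job. Several things have the shape of the bolt; the one meant has the colours described above.

How it is judged (in metres and radians):
On the way, in this order (a step that is already met when the one before it is completed fails the run):
1. the lid lies shut, the bolt still short of its eyelet (value of joint lid below 0.04 rad and y of bolt_tip in the frame of jam_box above -0.046 m), for 0.2 s.
2. the bolt is home through eyelet and keeper (value of joint lid below 0.04 rad and y of bolt_tip in the frame of jam_box below -0.08 m and x of bolt_tip in the frame of jam_box between -0.102 and -0.088 m and z of bolt_tip in the frame of jam_box between 0.053 and 0.069 m and angle between the y axis of bolt and the y axis of jam_box, either way round below 0.08 rad), for 0.2 s.
At the end, for the whole second after the job is handed in: The lid is shut (within 0.04 rad), the bolt lies along its guides with its tip through the eyelet and out of the keeper (within 10 mm of fully home, 7 mm sideways, 8 mm in height, 0.08 rad), lid and bolt at rest; both mills and the spare jar stand upright within 30 mm of where they started (all of step 2 and linear speed of bolt below 0.01 m/s and velocity of joint lid below 0.05 rad/s and distance of each of mill_1, mill_2, spare_jar from where it was at the start of the episode below 0.03 m and angle between each of mill_1, mill_2, spare_jar's own z axis and vertical below 0.1 rad); the robot touches nothing.
It fails at once if a bystander is knocked over or shoved away (more than 0.3 rad or 50 mm) (distance of any of mill_1, mill_2, spare_jar from where it was at the start of the episode above 0.05 m or angle between any of mill_1, mill_2, spare_jar's own z axis and vertical above 0.3 rad).
It also fails if it takes over 48 s, if anything falls off the work surface, if the arm or the gripper's body presses on something with over 40 N, if the wrist force passes 120 N, or if a joint passes its speed limit or range.

## Working session

There is one attempt and no reset: what is moved stays moved. The work goes in short steps, Python scripts to look and compute and a tool call to move; the robot and the scene stay as the last step left them, time stands still between calls to the robot, and variables do not carry over. Pictures are saved under pics/ and viewed, about 8 in all and at most 12, crops included, and the job is handed in when it is done.

Besides the shell and the picture viewer there is one more tool, called by a JSON object that holds its "fn" and its "kwargs". play_rows: Moves the arm, as the interface text tells. Its arguments: {"type":"object","properties":{"offset":{"type":"array"},"delta_rot":{"type":"array"},"hand":{"type":"array"},"grip_force":{"type":"number"}},"required":["offset","delta_rot","hand"]}

```bash
mkdir -p pics; cat > h.py <<'E'
import numpy as np, cv2
from rig import manip
def shot(n,name):
    c=manip.capture(n); cv2.imwrite(f'pics/{name}.png',c['frame'][:,:,::-1]); np.savez(f'pics/{name}.npz',**c); return c
def pts(c):
    z=c['range_z']; h,w=z.shape; u,v=np.meshgrid(np.arange(w),np.arange(h))
    K=c['mtx']; x=(u-K[0,2])/K[0,0]*z; y=(v-K[1,2])/K[1,1]*z
    P=np.stack([x,-y,-z,np.ones_like(z)],-1)@c['cam_to_world'].T
    P[z==0]=np.nan
    return P[...,:3]
E
python3 - <<'E'
from h import *
s=manip.observe()
for k in s: print(k,np.round(s[k],3).tolist())
a=shot('scene','s0');b=shot('top','t0')
print(a.keys(),a['mtx'],b['mtx'],a['cam_to_world'],b['cam_to_world'])
E
```

```text
clock 0.0
qpos [1.063, 0.435, 0.025, 1.574, -0.012, 1.134, -0.075]
qvel [-0.0, 0.001, 0.0, -0.001, 0.001, 0.0, -0.0]
effort [-0.0, -66.785, 0.985, -31.446, -0.061, 0.043, 0.0]
tcp_pos [245.871, -573.988, 193.648]
eef_rot [[-0.919, -0.001, 0.394], [-0.394, 0.001, -0.919], [0.0, -1.0, -0.002]]
force [-0.711, 0.877, 0.417]
moment [0.03, -0.024, 0.007]
grip_width 91.942
dict_keys(['frame', 'range_z', 'mtx', 'cam_to_world']) [[460.1950726    0.         328.06678856]
 [  0.         460.1950726  203.85804654]
 [  0.           0.           1.        ]] [[513.07779105   0.         329.84917202]
 [  0.         513.07779105 199.95609091]
 [  0.           0.           1.        ]] [[-8.13804120e-01  3.80561298e-01 -4.39199219e-01 -1.44483182e+02]
 [-5.80665247e-01 -5.01969158e-01  6.40979591e-01  1.09670617e+03]
 [ 2.34675628e-02  7.76659554e-01  6.29483288e-01  1.12884393e+03]
 [ 0.00000000e+00  0.00000000e+00  0.00000000e+00  1.00000000e+00]] [[ 1.45409468e-02  9.98211611e-01 -5.79839704e-02  4.96021102e+02]
 [-9.99747581e-01  1.35210426e-02 -1.79431439e-02  2.06945742e+01]
 [-1.71270508e-02  5.82302445e-02  9.98156252e-01  1.55598970e+03]
 [ 0.00000000e+00  0.00000000e+00  0.00000000e+00  1.00000000e+00]]
```

View pics/s0.png

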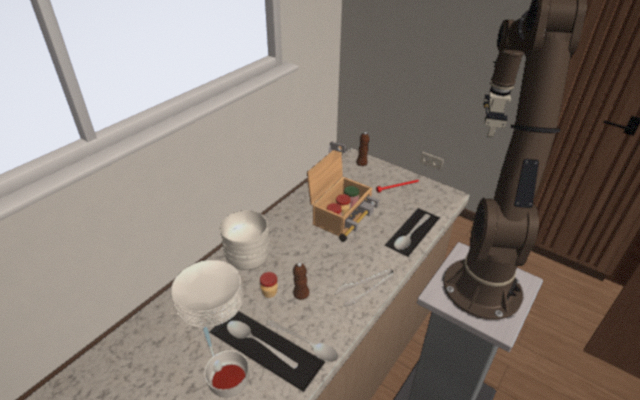

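View pics/t0.png

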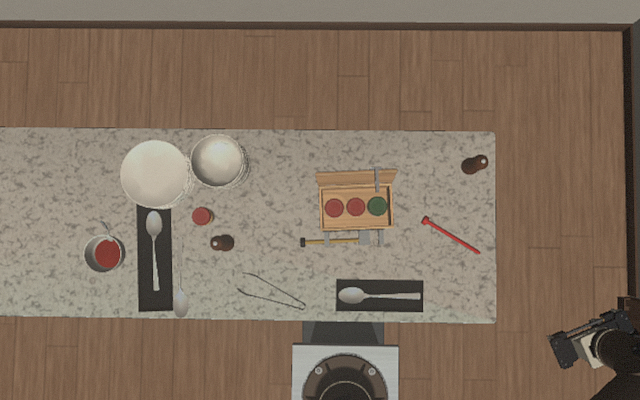

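The scene view shows the open box at about (342,205), with the bolt's black knob at (343,236). In the top view the box spans about (320–395, 170–232) and the knob is at (303,242). The mills are at (222,243) and (475,163), and the spare jar at (202,216). The red-knobbed rod at (450,235) is a look-alike. Next I'll measure the box pose.

```bash
python3 - <<'E'
from h import *
for n in ('t0','s0'):
    c=dict(np.load(f'pics/{n}.npz')); P=pts(c); f=c['frame']; hsv=cv2.cvtColor(f,cv2.COLOR_RGB2HSV)
    roi=(P[...,0]>380)&(P[...,0]<720)&(P[...,1]>-220)&(P[...,1]<150)
    wood=roi&(hsv[...,0]>8)&(hsv[...,0]<24)&(hsv[...,1]>90)&(hsv[...,2]>90)
    rim=wood&(abs(P[...,2]-95)<6)
    q=P[rim]; print(n,'rim',rim.sum(),q.mean(0).round(1))
    r=cv2.minAreaRect(q[:,:2].astype(np.float32)); print(r, cv2.boxPoints(r).round(1).tolist())
    lid=wood&(P[...,2]>110); q=P[lid]
    if len(q)>20:
        m=np.median(q,0); u,s,vt=np.linalg.svd(q-q.mean(0)); print('lid',len(q),m.round(1),s.round(1),vt.round(3).tolist(), np.percentile(q,[1,50,99],axis=0).round(1).tolist())
    dark=roi&(hsv[...,2]<60)&(P[...,2]>40)&(P[...,2]<85); k=P[dark]
    v,u=np.nonzero(dark); print('knob',len(k), k.round(1)[::4].tolist(), u[::4],v[::4])
    # steel things / brass
    st=roi&(abs(P[...,2]-70)<14)&~wood; print('z60-84 nonwood',st.sum())
f=cv2.imread('pics/t0.png')[140:270,280:420]; f=cv2.resize(f,None,fx=5,fy=4.5*1,interpolation=cv2.INTER_CUBIC); 
g=cv2.imread('pics/s0.png')[140:250,290:400]; g=cv2.resize(g,None,fx=5,fy=5,interpolation=cv2.INTER_CUBIC)
cv2.imwrite('pics/c1.png',f);cv2.imwrite('pics/c2.png',g)
E
```

```text
t0 rim 566 [564.1 -27.3  95.2]
((564.43603515625, -26.746795654296875), (134.5738983154297, 208.6757354736328), 3.283393621444702) [[491.29998779296875, 73.5999984741211], [503.20001220703125, -134.8000030517578], [637.5999755859375, -127.0999984741211], [625.5999755859375, 81.30000305175781]]
lid 865 [639.8 -17.3 193.5] [1791.1 1160.2  124.1] [[-0.055, 0.998, -0.022], [-0.11, -0.027, -0.994], [-0.992, -0.052, 0.111]] [[627.1, -125.6, 112.8], [639.8, -17.3, 193.5], [655.2, 80.7, 246.2]]
knob 19 [[615.9, -120.2, 76.2], [471.1, 123.3, 72.3], [468.2, 123.5, 69.1], [462.4, 120.6, 66.4], [450.8, 129.0, 67.8]] [388 303 303 304 301] [189 238 239 241 245]
z60-84 nonwood 990
s0 rim 400 [565.2 -11.2  95.4]
((560.9420776367188, -25.5465087890625), (138.592529296875, 215.040283203125), 2.8513216972351074) [[486.3999938964844, 78.4000015258789], [497.1000061035156, -136.39999389648438], [635.5, -129.5], [624.7999877929688, 85.30000305175781]]
lid 1029 [632.7  -6.8 173.2] [1954.3 1165.8   70.2] [[0.044, -0.998, -0.034], [-0.105, 0.029, -0.994], [-0.993, -0.048, 0.104]] [[621.5, -121.5, 110.9], [632.7, -6.8, 173.2], [644.1, 85.1, 233.3]]
knob 29 [[558.7, -65.9, 75.4], [466.5, 127.7, 62.9], [450.6, 127.7, 71.8], [452.9, 129.9, 67.5], [457.7, 134.6, 63.7], [442.2, 134.2, 72.2], [446.9, 132.5, 63.7], [445.7, 134.0, 60.8]] [349 340 344 343 341 345 344 344] [195 236 236 237 238 238 239 240]
z60-84 nonwood 600
```

View pics/c1.png

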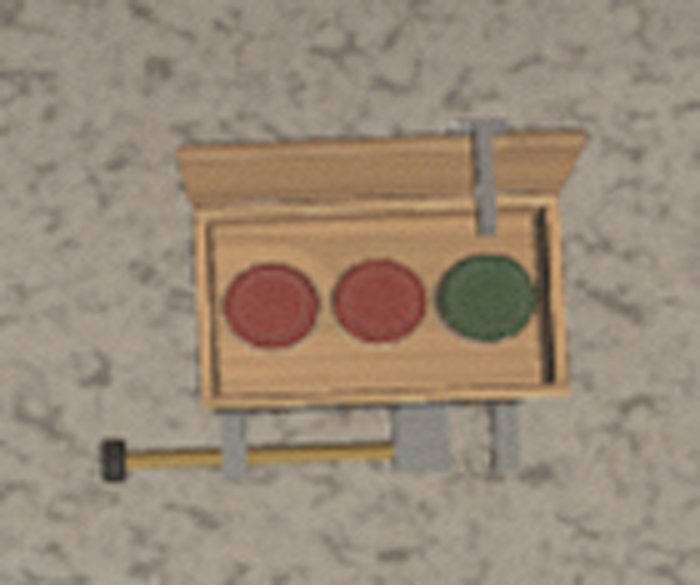

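View pics/c2.png

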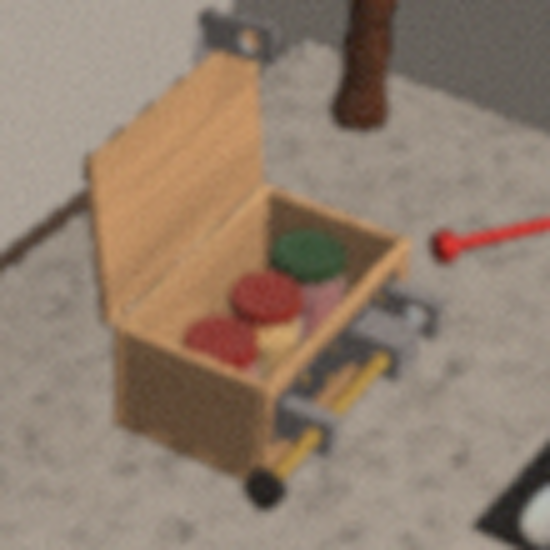

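The close-ups show the lid leaning back, with the eyelet tongue at the box's right, top crop (485,130). The knob is at (113,460) in the top crop and the keeper at (505,435). Next I'll refine the knob, bystanders and any wall behind, then work out the waypoints.

```bash
cat >> h.py <<'E'
yaw=0.052; C=np.array([563.,-26.5,0])
R=np.array([[np.cos(yaw),-np.sin(yaw),0],[np.sin(yaw),np.cos(yaw),0],[0,0,1]])
def w2b(p): return (np.asarray(p)-C)@R
def b2w(p): return R@np.asarray(p,float)+C
def ray(c,u,v,z):
    K=c['mtx']; d=c['cam_to_world'][:3,:3]@np.array([(u-K[0,2])/K[0,0],-(v-K[1,2])/K[1,1],-1]); o=c['cam_to_world'][:3,3]
    return o+d*(z-o[2])/d[2]
E
python3 - <<'E'
from h import *
c=dict(np.load('pics/t0.npz')); P=pts(c); B=w2b(P); hsv=cv2.cvtColor(c['frame'],cv2.COLOR_RGB2HSV)
f=c['frame']
# knob in top: dark pixels in window
m=np.zeros(f.shape[:2],bool); m[232:252,296:310]=True
m&=hsv[...,2]<75; v,u=np.nonzero(m); print('knob px',u.min(),u.max(),v.min(),v.max(),u.mean(),v.mean())
for uu in (u.min()-.5,u.max()+.5): print(w2b(ray(c,uu,v.mean(),64)).round(1))
# guides: metal grey at z~77
g=(hsv[...,1]<60)&(abs(B[...,2]-77)<6)&(abs(B[...,1])<120)&(B[...,0]<-60)&(B[...,0]>-130)
n,l,s,ce=cv2.connectedComponentsWithStats(g.astype(np.uint8))
for i in range(1,n):
    q=B[l==i]; 
    if len(q)>10: print('metal',len(q),q.min(0).round(1),q.max(0).round(1))
brass=(hsv[...,0]>15)&(hsv[...,0]<28)&(hsv[...,1]>120)&(B[...,0]<-75)&(B[...,0]>-125)&(abs(B[...,1])<170)&(abs(B[...,2]-64)<10)
q=B[brass]; print('brass',len(q),np.polyfit(q[:,1],q[:,0],1),q.mean(0),q.min(0),q.max(0))
for n in ('t0','s0'):
    c=dict(np.load(f'pics/{n}.npz')); P=pts(c);
    w=(P[...,0]>690)&(P[...,0]<1500)&(abs(P[...,1])<300)&(P[...,2]>30); q=P[w]; print(n,'behind',len(q), np.percentile(q,[0,5,50],axis=0).round(0).tolist() if len(q) else '')
    for nm,x0,x1,y0,y1 in (('left',380,650,200,420),('right',560,800,-500,-300)):
        w=(P[...,0]>x0)&(P[...,0]<x1)&(P[...,1]>y0)&(P[...,1]<y1)&(P[...,2]>40);q=P[w]
        print(nm,len(q),q.min(0).round(),q.max(0).round())
    B=w2b(P); w=(B[...,2]>238)&(abs(B[...,0]-80)<90)&(abs(B[...,1]+50)<60); q=B[w]; print('eyelet',len(q),np.percentile(q,[2,50,98],axis=0).round(1).tolist() if len(q) else '')
T=b2w
print(b2w([-95,165,60]),b2w([-95,109,60]),b2w([100,50,205]))
E
```

```text
knob px 301 304 238 246 302.4848484848485 241.87878787878788
[-95.  162.6  64. ]
[-95.4 151.   64. ]
metal 160 [-107.7  -39.2   71.8] [-65.2  -4.   82.9]
metal 69 [-106.7  -76.    71.3] [-66.1 -61.6  82.8]
metal 71 [-106.7   81.3   71.1] [-65.8  98.6  82.9]
brass 116 [-5.13545190e-03 -9.49378542e+01] [-95.28898904  68.37467855  64.97404082] [-99.51597344  -1.41049919  57.01799275] [-91.48188144 149.51625485  73.01697364]
t0 behind 88 [[690.0, 284.0, 64.0], [692.0, 285.0, 71.0], [706.0, 289.0, 121.0]]
left 1031 [436. 291.  40.] [650. 420. 168.]
right 284 [ 673. -389.   40.] [ 713. -347.  166.]
eyelet 125 [[30.8, -62.1, 240.4], [67.1, -48.4, 269.0], [93.1, -38.2, 277.5]]
s0 behind 18716 [[690.0, -300.0, 30.0], [1366.0, -252.0, 129.0], [1482.0, 67.0, 359.0]]
left 1289 [429. 291.  40.] [650. 420. 167.]
right 232 [ 664. -386.   43.] [ 705. -346.  165.]
eyelet 135 [[25.2, -55.7, 242.5], [60.6, -47.2, 259.5], [88.2, -35.4, 276.4]]
[459.55227726 133.33919626  60.        ] [462.46296509  77.4148912   60.        ] [660.26600204  28.63007208 205.        ]
```

{"fn": "play_rows", "kwargs": {"offset": [[0, -22, 0], [0, -22, 0], [0, -22, 0], [0, -22, 0], [0, -22, 0], [0, -22, 0], [0, -22, 0], [0, 0, 0]], "delta_rot": [[0, -10, 0], [0, -10, 0], [0, -10, 0], [0, -10, 0], [0, -10, 0], [0, -10, 0], [0, -10, 0], [0, 0, 0]], "hand": [0, 0, 0, 0, 0, 0, 0, 0], "grip_force": 20}}

```text
clock: 1.1
tcp_pos: [246.3, -575.1, 349.6]
eef_rot: [[0.055, 0.001, 0.998], [-0.998, -0.002, 0.055], [0.002, -1.0, 0.001]]
force: [-0.2, -0.2, -0.2]
grip_width: 16.5
```

{"fn": "play_rows", "kwargs": {"offset": [[-41, 0, 34], [-41, 0, 34], [-41, 0, 34], [-41, 0, 34], [-41, 0, 34], [-41, 0, 34], [-41, 0, 34], [-41, 0, 34]], "delta_rot": [[0, 0, 0], [0, 0, 0], [0, 0, 0], [0, 0, 0], [0, 0, 0], [0, 0, 0], [0, 0, 0], [0, 0, 0]], "hand": [0, 0, 0, 0, 0, 0, 0, 0]}}

```text
clock: 2.1
tcp_pos: [499.8, -230.3, 347.2]
eef_rot: [[0.052, -0.001, 0.999], [-0.999, 0.0, 0.052], [-0.001, -1.0, -0.001]]
force: [1.4, 0.6, 1.0]
grip_width: 0.5
```

{"fn": "play_rows", "kwargs": {"offset": [[-41, 0, 34], [-41, 0, 34], [-41, 0, 34], [-41, 0, 34], [-41, 0, 34], [-41, 0, 34], [0, 0, 0], [0, 0, 0]], "delta_rot": [[0, 0, 0], [0, 0, 0], [0, 0, 0], [0, 0, 0], [0, 0, 0], [0, 0, 0], [0, 0, 0], [0, 0, 0]], "hand": [0, 0, 0, 0, 0, 0, 0, 0]}}

```text
clock: 3.1
tcp_pos: [689.2, 25.0, 347.0]
eef_rot: [[0.054, -0.002, 0.999], [-0.999, -0.001, 0.054], [0.001, -1.0, -0.002]]
force: [0.6, -0.3, 0.5]
grip_width: 0.7
```

```bash
python3 - <<'E'
from h import *
s=manip.observe(); print(s['clock'],w2b(s['tcp_pos']).round(1),np.round(s['qpos'],2),s['grip_width'])
E
```

```text
3.1 [128.7  44.8 347. ] [ 0.15  0.53 -0.48  1.09  0.24  1.57 -0.23] 0.6557064204562497
```

{"fn": "play_rows", "kwargs": {"offset": [[0, 36, 0], [0, 36, 0], [0, 36, 0], [0, 34, 0], [0, 0, 0], [0, 0, -12], [0, 0, -12], [0, 0, -12]], "delta_rot": [[0, 0, 0], [0, 0, 0], [0, 0, 0], [0, 0, 0], [0, 0, 0], [0, 0, 0], [0, 0, 0], [0, 0, 0]], "hand": [0, 0, 0, 0, 0, 0, 0, 0]}}

```text
clock: 4.1
tcp_pos: [652.9, 23.1, 207.8]
eef_rot: [[0.055, 0.002, 0.998], [-0.998, -0.0, 0.055], [0.0, -1.0, 0.002]]
force: [0.7, 0.6, 1.5]
grip_width: 0.4
```

{"fn": "play_rows", "kwargs": {"offset": [[0, 0, -10], [0, 0, -10], [0, 0, -10], [0, 0, -10], [0, 0, 0]], "delta_rot": [[0, 0, 0], [0, 0, 0], [0, 0, 0], [0, 0, 0], [0, 0, 0]], "hand": [0, 0, 0, 0, 0]}}

```text
clock: 4.72
tcp_pos: [613.0, 20.8, 206.6]
eef_rot: [[0.056, -0.0, 0.998], [-0.998, -0.0, 0.056], [0.0, -1.0, -0.0]]
force: [0.7, -0.1, -0.0]
grip_width: 0.6
```

```bash
python3 - <<'E'
from h import *
s=manip.observe(); print(s['clock'],w2b(s['tcp_pos']).round(1),s['force'])
c=shot('scene','s1'); P=w2b(pts(c)); g=c['frame'][130:260,280:420]; cv2.imwrite('pics/c3.png',cv2.resize(g,None,fx=4,fy=4)[:,:,::-1])
E
```

```text
4.725 [ 52.4  44.6 206.6] [ 0.68222964 -0.1351008  -0.02407607]
```

View pics/c3.png

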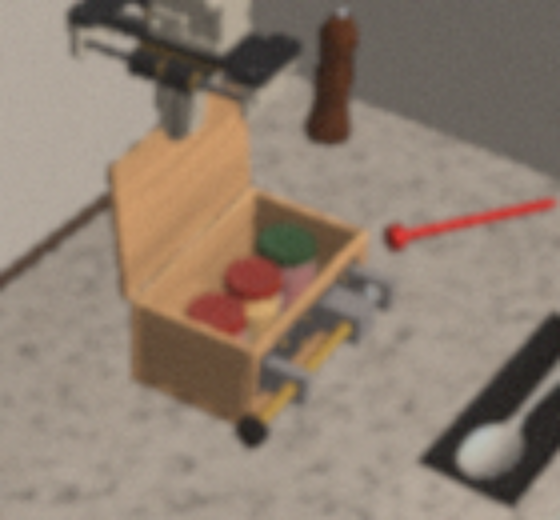

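The finger is behind the lid, which hides its tip at about (178,135). The lid is now just past upright, so I'll keep pushing.

{"fn": "play_rows", "kwargs": {"offset": [[0, 0, -12], [0, 0, -12], [0, 0, -10], [0, 0, 0], [0, 0, 0], [0, 0, 0], [0, 0, 0], [0, 0, 0]], "delta_rot": [[0, 0, 0], [0, 0, 0], [0, 0, 0], [0, 0, 0], [0, 0, 0], [0, 0, 0], [0, 0, 0], [0, 0, 0]], "hand": [0, 0, 0, 0, 0, 0, 0, 0]}}

```text
clock: 5.78
tcp_pos: [579.7, 19.0, 206.3]
eef_rot: [[0.056, -0.0, 0.998], [-0.998, 0.0, 0.056], [-0.0, -1.0, -0.0]]
force: [-0.2, 0.4, -0.2]
grip_width: 0.8
```

```bash
python3 - <<'E'
from h import *
s=manip.observe(); print(s['clock'],w2b(s['tcp_pos']).round(1),s['force'])
c=shot('scene','s2'); P=w2b(pts(c)); hsv=cv2.cvtColor(c['frame'],cv2.COLOR_RGB2HSV)
w=(abs(P[...,0])<75)&(abs(P[...,1])<105)&(P[...,2]>85)&(P[...,2]<180)&(hsv[...,0]>8)&(hsv[...,0]<24)&(hsv[...,1]>90)
q=P[w]; print(len(q),np.percentile(q,[1,50,99],axis=0).round(1).tolist(), np.polyfit(q[:,0],q[:,2],1))
d=(hsv[...,2]<60)&(P[...,0]<-70)&(P[...,0]>-125)&(P[...,1]>120)&(P[...,1]<190)&(P[...,2]>35); print('knob',d.sum(),np.percentile(P[d],[2,50,98],axis=0).round(1).tolist())
E
```

```text
5.775 [ 19.1  44.6 206.3] [-0.23864779  0.43390595 -0.22374731]
1035 [[-69.7, -101.5, 85.5], [62.9, 10.6, 107.5], [72.7, 104.5, 178.1]] [  0.32720662 107.0069678 ]
knob 28 [[-110.7, 158.9, 55.2], [-99.6, 163.6, 67.7], [-89.9, 168.9, 75.9]]
```

```bash
cat >> h.py <<'E'
def lidang(name):
    c=shot('scene',name); P=w2b(pts(c)); hsv=cv2.cvtColor(c['frame'],cv2.COLOR_RGB2HSV)
    w=(P[...,0]>-85)&(P[...,0]<100)&(abs(P[...,1])<105)&(P[...,2]>90)&(hsv[...,0]>8)&(hsv[...,0]<24)&(hsv[...,1]>90)
    q=P[w]; a=np.arctan2(q[:,2]-95,65-q[:,0]); r=np.hypot(q[:,2]-95,65-q[:,0]); k=(r>50)&(a>-.2); print('lid ang',k.sum(),np.percentile(a[k],[10,25,50,75,90]).round(3), 'zmax',np.percentile(q[:,2],99.5).round(1))
    return c,P,hsv
E
python3 - <<'E'
from h import *
c,P,h=lidang('s3'); cv2.imwrite('pics/c4.png',cv2.resize(c['frame'][130:260,280:420],None,fx=4,fy=4)[:,:,::-1])
E
```

```text
lid ang 812 [0.002 1.259 1.617 1.648 1.665] zmax 690.6
```

View pics/c4.png

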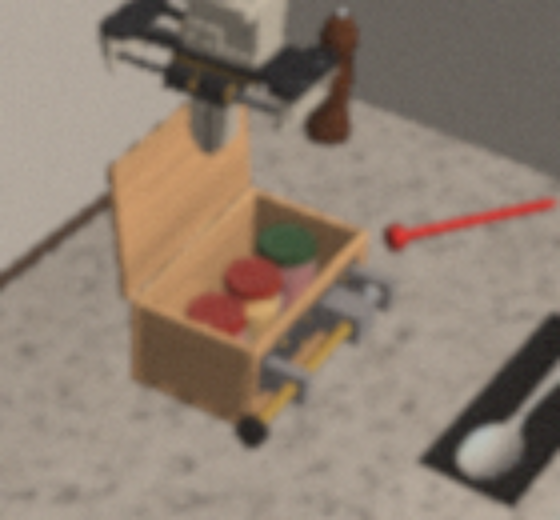

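The lid has not moved: it is still at about 1.65, and the finger at (208,150) is now in front of it. I'll check where the fingertip really is from depth.

```bash
python3 - <<'E'
from h import *
for n in ('s1','s2'):
    c=dict(np.load(f'pics/{n}.npz')); P=w2b(pts(c)); hsv=cv2.cvtColor(c['frame'],cv2.COLOR_RGB2HSV)
    cols=range(322,336,2) if n=='s1' else range(328,340,2)
    for u in cols:
        v=np.arange(148,172,2); print(n,u,[tuple(P[a,u].round().astype(int)) for a in v if np.isfinite(P[a,u,0])])
s=manip.observe(); print(w2b(s['tcp_pos']))
c=dict(np.load('pics/s2.npz'));T=np.linalg.inv(c['cam_to_world'])
for b in ([52,44.6,206.6],[19,44.6,206],[80,105,231],[80,-105,231],[80,45,231]):
    p=T@np.r_[b2w(b),1]; print(b,c['mtx'][0,2]+c['mtx'][0,0]*p[0]/-p[2],c['mtx'][1,2]+c['mtx'][0,0]*p[1]/p[2])
c=shot('top','t1');P=w2b(pts(c));hsv=cv2.cvtColor(c['frame'],cv2.COLOR_RGB2HSV)
w=(abs(P[...,1])<110)&(P[...,2]>110)&(P[...,2]<240)&(hsv[...,0]>8)&(hsv[...,0]<24)&(hsv[...,1]>90); q=P[w]; print(len(q),np.percentile(q,[1,50,99],axis=0).round(1), np.polyfit(q[:,2],q[:,0],1))
E
```

```text
s1 322 [(np.int64(40), np.int64(81), np.int64(327)), (np.int64(42), np.int64(78), np.int64(316)), (np.int64(56), np.int64(56), np.int64(292)), (np.int64(55), np.int64(57), np.int64(285)), (np.int64(57), np.int64(54), np.int64(275)), (np.int64(60), np.int64(49), np.int64(263)), (np.int64(58), np.int64(52), np.int64(257)), (np.int64(57), np.int64(52), np.int64(249)), (np.int64(75), np.int64(25), np.int64(219)), (np.int64(73), np.int64(28), np.int64(213)), (np.int64(75), np.int64(25), np.int64(202)), (np.int64(75), np.int64(24), np.int64(193))]
s1 324 [(np.int64(33), np.int64(80), np.int64(329)), (np.int64(35), np.int64(77), np.int64(319)), (np.int64(32), np.int64(80), np.int64(314)), (np.int64(50), np.int64(52), np.int64(284)), (np.int64(49), np.int64(54), np.int64(278)), (np.int64(50), np.int64(53), np.int64(269)), (np.int64(48), np.int64(55), np.int64(263)), (np.int64(50), np.int64(51), np.int64(251)), (np.int64(44), np.int64(60), np.int64(250)), (np.int64(74), np.int64(12), np.int64(204)), (np.int64(71), np.int64(17), np.int64(199)), (np.int64(68), np.int64(21), np.int64(194))]
s1 3
[... 5717 characters left out ...]
), np.int64(285)), (np.int64(1), np.int64(42), np.int64(273)), (np.int64(1), np.int64(40), np.int64(264)), (np.int64(1), np.int64(40), np.int64(256)), (np.int64(70), np.int64(-80), np.int64(153)), (np.int64(65), np.int64(-72), np.int64(151)), (np.int64(69), np.int64(-78), np.int64(137))]
[ 19.01401431  44.56881025 206.35220843]
[52, 44.6, 206.6] 324.3355154850266 171.71291687803134
[19, 44.6, 206] 332.35289924448057 174.96630523658948
[80, 105, 231] 307.84432677252585 171.57541062780516
[80, -105, 231] 340.10071170940347 144.56392210541554
[80, 45, 231] 317.63378138359093 163.37772383231658
234 [[  68.8 -105.   116. ]
 [  77.9  -78.3  195.9]
 [  88.2  -33.9  234.4]] [ 0.13759101 49.61010811]
```

```bash
python3 - <<'E'
from h import *
c=dict(np.load('pics/s0.npz')); P=pts(c)
w=(abs(P[...,0]-246)<90)&(abs(P[...,1]+574)<90)&(P[...,2]>120)&(P[...,2]<420)
v,u=np.nonzero(w); q=P[w]; print('start tool pts',len(q), np.percentile(q,[0,2,5,10,50],axis=0).round(0).tolist())
o=np.argsort(q[:,2])[:10]; print(q[o].round(0).tolist(),u[o],v[o])
c=shot('wrist','w1'); P=pts(c); B=w2b(P); print(c['cam_to_world'].round(2).tolist(), w2b(c['cam_to_world'][:3,3]))
hsv=cv2.cvtColor(c['frame'],cv2.COLOR_RGB2HSV)
print('z hist',np.histogram(P[...,2][np.isfinite(P[...,2])],bins=np.arange(-80,300,10)))
E
```

```text
start tool pts 867 [[176.0, -654.0, 232.0], [182.0, -634.0, 249.0], [188.0, -619.0, 265.0], [197.0, -580.0, 298.0], [227.0, -529.0, 339.0]]
[[229.0, -529.0, 232.0], [231.0, -525.0, 232.0], [234.0, -520.0, 234.0], [215.0, -533.0, 234.0], [224.0, -523.0, 236.0], [217.0, -527.0, 236.0], [220.0, -521.0, 239.0], [222.0, -526.0, 240.0], [230.0, -516.0, 242.0], [223.0, -517.0, 243.0]] [489 488 487 493 490 492 491 491 488 490] [136 136 136 136 136 136 136 135 135 135]
[[1.0, -0.05, -0.02, 574.94], [0.06, 0.96, 0.27, 90.75], [0.0, -0.27, 0.96, 395.83], [0.0, 0.0, 0.0, 1.0]] [ 18.01415273 116.4718333  395.82984112]
z hist (array([  843,    93,     0,     0,    34,  1171,  1310, 69137, 21168,
        2735,   349,   259,   354,   873,  1806,  1822,  3350,  2550,
         261,   287,   298,   339,   346,   396,   420,   441,   496,
         540,   596,   658,  2088,    56,   241,   190,   122,    52,
         212]), array([-80, -70, -60, -50, -40, -30, -20, -10,   0,  10,  20,  30,  40,
        50,  60,  70,  80,  90, 100, 110, 120, 130, 140, 150, 160, 170,
       180, 190, 200, 210, 220, 230, 240, 250, 260, 270, 280, 290]))
```

View pics/w1.png

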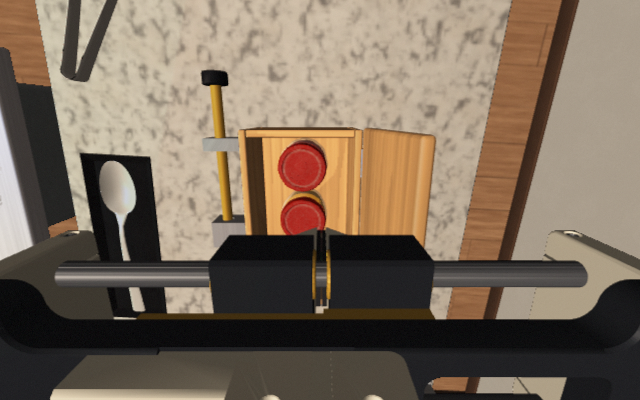

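The wrist view shows the bolt upright at left, with the knob at (214,77) and the inner guide at (230,228). The lid is at (400,185) and the closed finger blocks at (320,270). The table reads about z=0 from the wrist, so the arm kinematics look right. I still need to see where the fingers end in this view.

```bash
python3 - <<'E'
from h import *
c=dict(np.load('pics/w1.npz')); B=w2b(pts(c))
for u in (230,300,316,322,328,400): print(u,[(int(v),)+tuple(int(a) for a in B[v,u].round()) for v in range(226,345,9) if np.isfinite(B[v,u,0])])
for n,(u0,u1,v0,v1) in {'table':(440,480,60,120),'spoonmat':(90,150,200,300),'jar':(295,315,155,175)}.items(): print(n,np.nanmedian(B[v0:v1,u0:u1].reshape(-1,3),0))
# project reported TCP in wrist
T=np.linalg.inv(c['cam_to_world'])
for z in (206,225,243,260):
    p=T@np.r_[b2w([19,44.6,z]),1]; print(z,c['mtx'][0,2]+c['mtx'][0,0]*p[0]/-p[2],c['mtx'][1,2]+c['mtx'][0,0]*p[1]/p[2])
print(manip.observe()['grip_width'])
for n in('t0','s0'):
    c=dict(np.load(f'pics/{n}.npz')); B=w2b(pts(c)); w=(abs(B[...,0])<60)&(abs(B[...,1]-150)>60)&(abs(B[...,1])<300)&(abs(B[...,2])<20); print(n,'table z',np.median(B[w],0))
E
```

```text
230 [(226, -90, -8, 76), (235, -12, 80, 309), (244, -10, 79, 315), (253, -8, 80, 322), (262, -6, 79, 326), (271, -6, 77, 327), (280, -7, 74, 327), (289, -6, 72, 328), (298, -7, 68, 327), (307, -8, 65, 326), (316, -6, 66, 331), (325, -3, 69, 339), (334, -3, 69, 342), (343, -2, 69, 344)]
300 [(226, -6, -5, 82), (235, 11, 79, 308), (244, 12, 80, 316), (253, 12, 80, 322), (262, 13, 79, 326), (271, 13, 77, 327), (280, 13, 74, 327), (289, 13, 72, 328), (298, 12, 68, 327), (307, 12, 66, 327), (316, 13, 65, 331), (325, 13, 69, 339), (334, 14, 70, 342), (343, 14, 70, 345)]
316 [(226, 13, -6, 81), (235, 16, 53, 246), (244, 16, 53, 258), (253, 16, 53, 269), (262, 17, 75, 318), (271, 17, 73, 320), (280, 17, 70, 321), (289, 16, 43, 284), (298, 16, 38, 283), (307, 12, -178, -1), (316, 17, 65, 331), (325, 17, 69, 338), (334, 17, 69, 342), (343, 17, 69, 344)]
322 [(226, 20, -5, 82), (235, 19, 53, 246), (244, 19, 53, 258), (253, 19, 53, 268), (262, 19, 74, 317), (271, 19, 72, 319), (280, 19, 71, 322), (289, 19, 43, 284), (298, 19, 38, 283), (307, 21, -177, 0), (316, 19, 65, 330), (325, 19, 68, 338), 
[... 336 characters left out ...]
4, 44, 209), (235, 44, 79, 308), (244, 43, 79, 315), (253, 41, 80, 322), (262, 40, 79, 326), (271, 39, 77, 328), (280, 40, 74, 327), (289, 40, 72, 328), (298, 40, 68, 327), (307, 40, 66, 327), (316, 40, 65, 330), (325, 37, 68, 338), (334, 36, 69, 341), (343, 36, 69, 344)]
table [199.56730748 153.47456824  -0.70062724]
spoonmat [-257.09423715  -20.02447049    7.18161938]
jar [ 0.27698501 67.47132018 81.8250117 ]
206 321.65761910571536 223.68255956788926
225 321.7611587030115 234.12599011087426
243 321.8802206246832 246.1350662688179
260 322.0178871831818 260.0206827799362
0.3915405222241041
t0 table z [ -0.45016468 -90.48589433   2.01669891]
s0 table z [ -0.97971895 229.15007648   2.43400163]
```

Both the scene and wrist views put the real fingertips at z≈244 while the reported TCP is 206. The reported TCP therefore lies about 38 mm beyond the real finger ends, and it did at the start too. That is why the fingers passed over the lid. From here I'll take real tip z = reported z + 38 and try again.

{"fn": "play_rows", "kwargs": {"offset": [[0, -30, 0], [0, 0, 40], [0, 0, 40], [0, 0, 33], [0, 25, 0], [0, 25, 0], [0, 19, 0], [0, 0, 0]], "delta_rot": [[0, 0, 0], [0, 0, 0], [0, 0, 0], [0, 0, 0], [0, 0, 0], [0, 0, 0], [0, 0, 0], [0, 0, 0]], "hand": [0, 0, 0, 0, 0, 0, 0, 0]}}

```text
clock: 6.98
tcp_pos: [691.5, 24.9, 165.9]
eef_rot: [[0.056, -0.003, 0.998], [-0.998, -0.0, 0.056], [0.0, -1.0, -0.003]]
force: [-0.5, -0.3, 0.3]
grip_width: 0.3
```

{"fn": "play_rows", "kwargs": {"offset": [[0, 0, -12], [0, 0, -12], [0, 0, -12], [0, 0, -12], [0, 0, -12], [0, 0, -10], [0, 0, 0]], "delta_rot": [[0, 0, 0], [0, 0, 0], [0, 0, 0], [0, 0, 0], [0, 0, 0], [0, 0, 0], [0, 0, 0]], "hand": [0, 0, 0, 0, 0, 0, 0]}}

```text
clock: 7.85
tcp_pos: [621.8, 21.2, 167.5]
eef_rot: [[0.056, -0.0, 0.998], [-0.998, -0.0, 0.056], [0.0, -1.0, -0.0]]
force: [0.0, -0.2, 1.0]
grip_width: 0.4
```

```bash
python3 - <<'E'
from h import *
s=manip.observe(); print(s['clock'],w2b(s['tcp_pos']).round(1),s['force'])
lidang('s4')
E
```

```text
7.85 [ 61.2  44.6 167.5] [ 0.02308285 -0.24328304  0.97802111]
lid ang 584 [-0.012  0.029  1.278  1.301  1.351] zmax 667.2
```

Now the lid moves: it is at about 1.29. A little more and its weight should carry it shut.

{"fn": "play_rows", "kwargs": {"offset": [[0, 0, -10], [0, 0, -10], [0, 0, -10], [0, 0, 0], [0, 0, 0], [0, 0, 0], [0, 0, 0], [0, 0, 0]], "delta_rot": [[0, 0, 0], [0, 0, 0], [0, 0, 0], [0, 0, 0], [0, 0, 0], [0, 0, 0], [0, 0, 0], [0, 0, 0]], "hand": [0, 0, 0, 0, 0, 0, 0, 0]}}

```text
clock: 8.9
tcp_pos: [592.7, 19.7, 167.4]
eef_rot: [[0.056, -0.0, 0.998], [-0.998, 0.0, 0.056], [-0.0, -1.0, -0.0]]
force: [0.8, -0.9, 0.1]
grip_width: 0.4
```

```bash
python3 - <<'E'
from h import *
s=manip.observe(); print(s['clock'],w2b(s['tcp_pos']).round(1),s['force'])
c,P,h=lidang('s5')
w=(P[...,2]>90)&(P[...,2]<125)&(abs(P[...,0])<60)&(abs(P[...,1])<100); q=P[w]; A=np.c_[q[:,:2],np.ones(len(q))]; print('top plane',len(q),np.linalg.lstsq(A,q[:,2],rcond=None)[0].round(3),np.median(q[:,2]))
d=(h[...,2]<60)&(P[...,0]<-70)&(P[...,0]>-125)&(P[...,1]>110)&(P[...,1]<190)&(P[...,2]>35); print('knob',d.sum(),np.percentile(P[d],[2,50,98],axis=0).round(1).tolist())
cv2.imwrite('pics/c5.png',cv2.resize(c['frame'][130:260,280:420],None,fx=4,fy=4)[:,:,::-1])
E
```

```text
8.9 [ 32.1  44.6 167.4] [ 0.83463292 -0.86254687  0.14035132]
lid ang 1006 [0.018 0.302 0.335 0.384 0.458] zmax 665.0
top plane 614 [-1.45000e-01 -2.30000e-02  1.19007e+02] 116.66070940774904
knob 28 [[-110.7, 159.7, 54.2], [-100.3, 163.4, 66.7], [-90.0, 167.5, 75.9]]
```

View pics/c5.png

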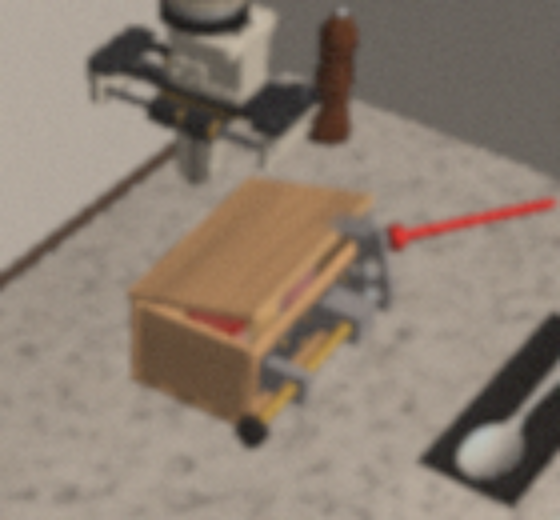

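The lid is most of the way down, at about 0.25 rad, and still moving or just closing. I'll move up and over beside the knob, then check it again.

{"fn": "play_rows", "kwargs": {"offset": [[0, -20, 0], [-29, -10, -20], [-29, 0, -26], [-29, 0, -27], [-29, 0, -27], [-29, 0, -27], [0, 0, 0]], "delta_rot": [[0, 0, 0], [0, 0, 0], [0, 0, 0], [0, 0, 0], [0, 0, 0], [0, 0, 0], [0, 0, 0]], "hand": [0, 0, 0, 0, 0, 0, 0]}}

```text
clock: 9.82
tcp_pos: [455.8, 159.9, 197.9]
eef_rot: [[0.061, 0.0, 0.998], [-0.998, 0.0, 0.061], [-0.0, -1.0, 0.0]]
force: [-0.5, 0.2, 0.2]
grip_width: 0.4
```

```bash
cat >> h.py <<'E'
def check(name):
    s=manip.observe(); print(s['clock'],w2b(s['tcp_pos']).round(1),np.round(s['force'],2))
    c=shot('top',name); P=w2b(pts(c)); h=cv2.cvtColor(c['frame'],cv2.COLOR_RGB2HSV)
    w=(P[...,2]>90)&(P[...,2]<160)&(abs(P[...,0])<60)&(abs(P[...,1])<95)&(h[...,0]>8)&(h[...,0]<24); q=P[w]
    if len(q)>50:
        A=np.c_[q[:,:2],np.ones(len(q))]; print('lid top',len(q),np.linalg.lstsq(A,q[:,2],rcond=None)[0].round(3),np.median(q[:,2]))
    w=(P[...,0]<-80)&(P[...,0]>-110)&(P[...,1]<-36)&(P[...,1]>-110)&(P[...,2]>45)&(P[...,2]<120); q=P[w]; print('eyelet/keeper',[(int(y),int(np.nanmedian(q[abs(q[:,1]-y)<3,2])) if (abs(q[:,1]-y)<3).any() else None) for y in range(-100,-36,6)])
    return c,P,h
E
python3 - <<'E'
from h import *
check('t2')
c,P,h=lidang('s6'); w=(P[...,2]>90)&(P[...,2]<160)&(abs(P[...,0])<60)&(abs(P[...,1])<95)&(h[...,0]>8)&(h[...,0]<24); q=P[w]; A=np.c_[q[:,:2],np.ones(len(q))]; print('lid top',len(q),np.linalg.lstsq(A,q[:,2],rcond=None)[0].round(3),np.median(q[:,2]))
E
```

```text
9.825 [-97.4 191.7 197.9] [-0.53  0.21  0.18]
lid top 2836 [ 0.00000e+00 -1.00000e-03  1.05491e+02] 105.54069499423622
eyelet/keeper [(-100, None), (-94, None), (-88, None), (-82, None), (-76, 77), (-70, 76), (-64, 79), (-58, 104), (-52, 105), (-46, 106), (-40, 104)]
lid ang 473 [0.064 0.09  0.115 0.146 0.192] zmax 112.9
lid top 473 [1.00000e-03 1.00000e-03 1.07231e+02] 107.31510884569695
```

The lid is shut and flat: its top is at z=105.5 with zero slope, and the knob has not moved. Now I'll descend beside the knob to a real tip height of about 54 mm.

{"fn": "play_rows", "kwargs": {"offset": [[0, 36, 0], [0, 36, 0], [0, 36, 0], [0, 36, 2], [0, 25, 0], [0, 12, 0], [0, 0, 0], [0, 0, 0]], "delta_rot": [[0, 0, 0], [0, 0, 0], [0, 0, 0], [0, 0, 0], [0, 0, 0], [0, 0, 0], [0, 0, 0], [0, 0, 0]], "hand": [0, 0, 0, 0, 0, 0, 0, 0]}}

```text
clock: 10.92
tcp_pos: [460.6, 157.6, 17.2]
eef_rot: [[0.055, 0.001, 0.998], [-0.998, 0.0, 0.055], [-0.0, -1.0, 0.001]]
force: [0.2, -0.3, 0.8]
grip_width: 0.8
```

```bash
python3 - <<'E'
from h import *
c,P,h=check('t3')
c=shot('scene','s7'); cv2.imwrite('pics/c6.png',cv2.resize(c['frame'][150:270,290:410],None,fx=4.5,fy=4.5)[:,:,::-1])
E
```

```text
10.925 [-92.7 189.2  17.2] [ 0.24 -0.27  0.77]
lid top 2835 [  0.   -0.  105.5] 105.5336956473036
eyelet/keeper [(-100, None), (-94, None), (-88, None), (-82, None), (-76, 77), (-70, 78), (-64, 78), (-58, 105), (-52, 104), (-46, 102), (-40, 105)]
```

View pics/c6.png

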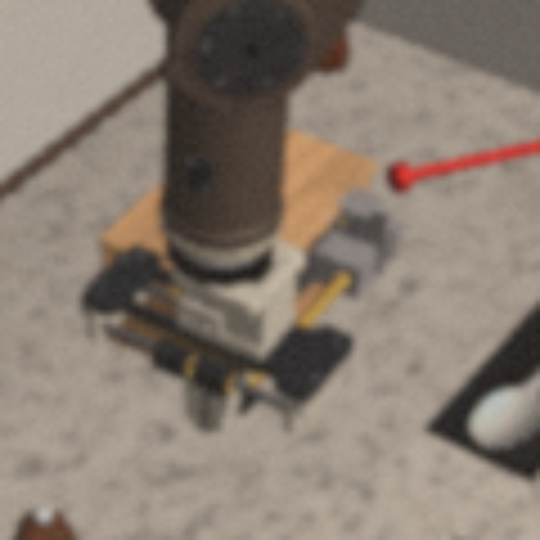

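The finger is beside the knob, crop (205,410), at the right height and clear of the table. The lid is shut. Pushing now, with home expected near a TCP box y of about 118.5.

{"fn": "play_rows", "kwargs": {"offset": [[8, 0, -2], [8, 0, 0], [8, 0, 0], [8, 0, 0], [8, 0, 0], [8, 0, 0], [8, 0, 0], [6, 0, 0]], "delta_rot": [[0, 0, 0], [0, 0, 0], [0, 0, 0], [0, 0, 0], [0, 0, 0], [0, 0, 0], [0, 0, 0], [0, 0, 0]], "hand": [0, 0, 0, 0, 0, 0, 0, 0]}}

```text
clock: 12.02
tcp_pos: [461.2, 94.8, 16.4]
eef_rot: [[0.055, -0.0, 0.998], [-0.998, -0.0, 0.055], [0.0, -1.0, -0.0]]
force: [-0.7, 2.2, 2.3]
grip_width: 0.4
```

```bash
cat >> h.py <<'E'
def tip(c,P,h):
    w=(P[...,0]<-80)&(P[...,0]>-110)&(P[...,1]<-77)&(P[...,1]>-115)&(P[...,2]>40)&(P[...,2]<80); q=P[w]; print('past keeper',len(q), q.min(0).round(1) if len(q) else '', np.median(q,0).round(1) if len(q) else '')
    b=(h[...,0]>13)&(h[...,0]<30)&(h[...,1]>100)&(P[...,0]<-80)&(P[...,0]>-112)&(abs(P[...,1])<170)&(P[...,2]>45)&(P[...,2]<78); q=P[b]; print('brass',len(q),np.sort(q[:,1])[[0,1,2,3,-3,-2,-1]].round() if len(q)>8 else q)
E
python3 - <<'E'
from h import *
tip(*check('t4'))
E
```

```text
12.025 [-95.3 126.5  16.4] [-0.66  2.22  2.31]
lid top 2835 [-4.00000e-03  1.00000e-02  1.05766e+02] 105.3821927455399
eyelet/keeper [(-100, None), (-94, None), (-88, None), (-82, 65), (-76, 76), (-70, 78), (-64, 79), (-58, 102), (-52, 106), (-46, 103), (-40, 102)]
past keeper 6 [-95.7 -83.3  56.9] [-92.8 -81.   65.1]
brass 83 [-82. -82. -80. -79.  65.  65.  68.]
```

The tip is coming out of the keeper at about y=−83. The force is about 2 N, which is just sliding friction. Pushing the last few millimetres.

{"fn": "play_rows", "kwargs": {"offset": [[3, 0, 0], [3, 0, 0], [2, 0, 0], [0, 0, 0]], "delta_rot": [[0, 0, 0], [0, 0, 0], [0, 0, 0], [0, 0, 0]], "hand": [0, 0, 0, 0]}}

```text
clock: 12.58
tcp_pos: [461.4, 89.9, 16.4]
eef_rot: [[0.058, 0.0, 0.998], [-0.998, 0.003, 0.058], [-0.003, -1.0, 0.0]]
force: [-1.5, 8.5, -2.8]
grip_width: 0.4
```

```bash
python3 - <<'E'
from h import *
tip(*check('t5'))
E
```

```text
12.575 [-95.4 121.5  16.4] [-1.46  8.47 -2.75]
lid top 2806 [-8.0000e-03  1.9000e-02  1.0605e+02] 105.43456227396064
eyelet/keeper [(-100, None), (-94, None), (-88, 60), (-82, 67), (-76, 78), (-70, 78), (-64, 80), (-58, 103), (-52, 104), (-46, 103), (-40, 104)]
past keeper 14 [-98.7 -89.1  54.1] [-92.9 -82.2  64.3]
brass 75 [-89. -89. -86. -85.  57.  59.  59.]
```

The force rose to 8.5 N and the arm stopped short of its target, so the knob is against the guide. The tip is at y≈−89, fully home. I'll back off sideways, then go up and check.

{"fn": "play_rows", "kwargs": {"offset": [[-10, 0, 0], [-20, 0, 0], [-20, 0, 0], [0, -40, 0], [0, -50, 0], [0, -50, 0], [-40, -30, 0], [0, 0, 0]], "delta_rot": [[0, 0, 0], [0, 0, 0], [0, 0, 0], [0, 0, 0], [0, 0, 0], [0, 0, 0], [0, 0, 0], [0, 0, 0]], "hand": [0, 0, 0, 0, 0, 0, 0, 0]}}

```text
clock: 13.62
tcp_pos: [457.4, 181.2, 189.1]
eef_rot: [[0.059, 0.005, 0.998], [-0.998, 0.003, 0.059], [-0.003, -1.0, 0.005]]
force: [-0.0, -0.1, -0.4]
grip_width: 0.2
```

```bash
python3 - <<'E'
from h import *
c,P,h=check('t6'); tip(c,P,h)
a=dict(np.load('pics/t0.npz'));A=w2b(pts(a))
for n,x0,x1,y0,y1 in (('mill_L',-190,-60,330,420),('jar',-60,60,390,450),('mill_R',70,180,-400,-280)):
    for Q in (A,P):
        w=(Q[...,0]>x0)&(Q[...,0]<x1)&(Q[...,1]>y0)&(Q[...,1]<y1)&(Q[...,2]>40)&(Q[...,2]<180);print(n,w.sum(),Q[w].mean(0).round(1) if w.any() else '')
cv2.imwrite('pics/c7.png',cv2.resize(c['frame'][130:280,180:500],None,fx=2.4,fy=2.4)[:,:,::-1])
E
```

```text
13.625 [-94.6 212.9 189.1] [-0.04 -0.1  -0.37]
lid top 2829 [1.00000e-03 0.00000e+00 1.05304e+02] 105.33894192399089
eyelet/keeper [(-100, None), (-94, None), (-88, 62), (-82, 62), (-76, 78), (-70, 78), (-64, 81), (-58, 105), (-52, 104), (-46, 103), (-40, 106)]
past keeper 14 [-98.6 -89.1  54.9] [-92.9 -82.8  62.7]
brass 96 [-89. -88. -85. -85.  77.  77.  77.]
mill_L 243 [-86.5 388.8 109.9]
mill_L 151 [-82.1 394.6 119.3]
jar 200 [ -8.2 435.6  67.7]
jar 201 [ -8.  435.6  67.7]
mill_R 284 [ 109.2 -342.1  122.2]
mill_R 285 [ 108.6 -341.9  122.9]
```

View pics/c7.png

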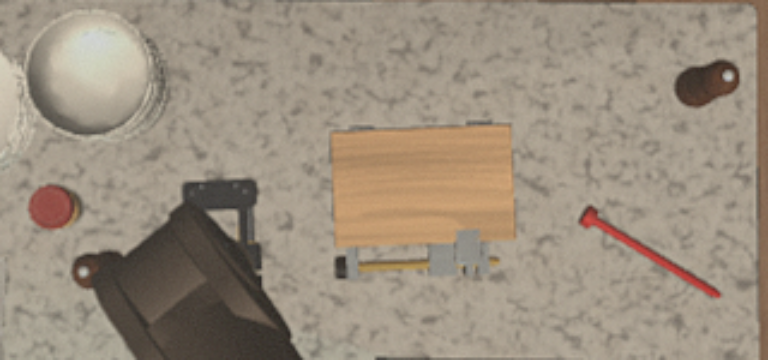

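The picture shows the lid shut, the knob at (340,267) against the guide and the brass tip past the keeper at (495,262). The arm partly hides the left mill at (85,270). I'll move the arm clear, recheck that mill and hand in.

{"fn": "play_rows", "kwargs": {"offset": [[20, -40, 0], [30, -40, 0], [30, -40, 0], [30, -20, 0], [30, 0, 0], [0, 0, 0], [0, 0, 0]], "delta_rot": [[0, 0, 0], [0, 0, 0], [0, 0, 0], [0, 0, 0], [0, 0, 0], [0, 0, 0], [0, 0, 0]], "hand": [0, 0, 0, 0, 0, 0, 0]}}

```text
clock: 14.55
tcp_pos: [463.9, 37.5, 325.5]
eef_rot: [[0.055, -0.002, 0.998], [-0.998, -0.0, 0.055], [-0.0, -1.0, -0.002]]
force: [-0.1, -0.4, -0.2]
grip_width: -0.1
```

```bash
python3 - <<'E'
from h import *
s=manip.observe(); print(s['clock'],w2b(s['tcp_pos']).round(1),np.round(s['force'],2),np.abs(s['qvel']).max())
c=shot('top','t7');P=w2b(pts(c));a=dict(np.load('pics/t0.npz'));A=w2b(pts(a))
for Q in (A,P):
    w=(Q[...,0]>-190)&(Q[...,0]<-60)&(Q[...,1]>330)&(Q[...,1]<420)&(Q[...,2]>40)&(Q[...,2]<180);print(w.sum(),Q[w].mean(0).round(1))
w=(P[...,0]<-80)&(P[...,0]>-110)&(P[...,1]<-77)&(P[...,1]>-115)&(P[...,2]>40)&(P[...,2]<80);print(P[w].min(0))
manip.close_job()
E
```

```text
14.55 [-95.7  69.1 325.5] [-0.12 -0.38 -0.17] 0.014701830175390573
243 [-86.5 388.8 109.9]
242 [-86.  389.4 109.9]
[-98.70744434 -88.76015408  57.21945003]
the job is handed in; nothing more can be done
```

The lid is shut and the bolt is pushed fully home through the eyelet and keeper. I handed the job in at about 14.6 s; no verdict is reported.

**Lid:** The first push missed and passed over the lid without touching anything. The scene and wrist views both put the real fingertips about 38 mm short of the reported TCP along the tool. I corrected for that, swung the lid over from behind, and it fell shut.

**Bolt:** I pushed the knob until the force rose to 8.5 N against the outer guide, then backed off and moved the arm clear.

**Last checks:**
- **Lid:** its top is flat at z ≈ 105.3 mm with a slope of about 0.001, so it is shut.
- **Bolt:** the tip is at y ≈ −89 mm of the box, where fully home is −90, and it stayed there after I retreated.
- **Bystanders:** the mills and the spare jar are within about 1 mm of their starting positions, and they looked upright in the top view. The arm partly hid the left mill at first; a recheck once the arm had moved agreed.
- **Arm:** it is clear of everything, with wrist force near zero.

No final check failed. The only disagreement was the reported TCP against the real fingertips.

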